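# Find the binding brake caliper with the feeler blade

## Robot

A 7-joint arm with a two-finger parallel gripper is mounted at the origin on the work surface. World frame = base frame: x ahead of the robot, y to its left, z up, the work surface at z = 0. Lengths are in m, angles in degrees, forces in N, time in s.
With the tool pointing down it reaches from about 0.4 to 0.85 m from the base axis. Payload 6.9 kg.
Tool frame: the origin (TCP) lies at the very end of the fingers, on their centre line; the grasp point (between the pads) lies 19 mm behind it; z points along the fingers, y is the line along which they close (so a half turn about z gives the same grasp; the last joint's range is limited). The gripper opens to 85 mm and grips with 20 to 120 N. Pads are 22 mm wide; open, the fingers measure 114 mm over their backs; the gripper's body (76 mm by 85 mm) begins 54 mm behind the grasp point. The pads swing forward as they close: fully open they stand 13 mm farther back than shut.
Start: joints at [-63.283, 29.078, -13.613, 85.955, 7.202, 65.827, -8.869], TCP at [0.221, 0.585, 0.231] pointing down, gripper open.
Joint ranges: [-176.47, 176.47], [-13.61, 117.27], [-81.72, 77.17], [0.22, 143.17], [-87.28, 267.28], [10, 112.55], [-165.47, 165.47]. Speed limits (degrees/s): [136.94, 136.94, 180, 180, 180, 180, 180].

## Interface

Orientations are given as [roll, pitch, yaw] about the fixed x, y, z axes, in that order (R = Rz(yaw) Ry(pitch) Rx(roll)).
In Python, from rig import sense, capture, camera_model, finish_job gives the robot as it stands.
- The arm moves only by the tool move_arm, never from a script. Its argument "increments" is a list of rows, each a list of 6 numbers: the shift along the tool's x, y, z in m, then the turn, a rotation vector about the tool's x, y, z in rad. In form: [[x, y, z, rx, ry, rz], ...]. A call has 1 to 8 rows; each row is the pose to reach, as a shift and turn from the pose commanded when the call began, along the tool's axes at that moment; what a row does not reach only later rows make up. A row lasts 1/12 s, in which the tool goes at most 41.7 mm and 7.16 degrees, less where a joint would pass 70% of its speed; a pose out of reach is approached as far as the arm can. A call with a gripper value outside its range is refused whole. "fingers" is the closure in counts, from 0 (fully open) to 255 (shut), set as the call begins (left out, the last holds). The fingers move at their own pace and stop on an object; "force" is the grip in N (left out, the last holds). Time passes only in rows, so rows that repeat a pose let the fingers close. It gives the time, the measured TCP pose, the force, the opening and the grip force at its end, in the units of the state.
- sense(): the state, without advancing time (a new reading comes with each control period).
- capture(name): name is "scene" or "top"; returns (picture, depth): 384x512x3 uint8, blue, green, red; 384x512 float32, m along the optical axis (not along the pixel's ray), 0 where there is no reading.
- camera_model(name): a dict with "fx", "fy", "cx", "cy" (pixels), "dist" ([k1, k2, p1, p2, k3] as OpenCV has them; the pictures are not rectified), "extrinsics" (4x4, takes a point from world to camera coordinates). Camera axes: x right, y up, looking along -z (the intrinsics and any distortion apply to the point x, -y, -z); pixel columns grow to the right and rows downward; lengths in m; the calibration is good to about 2 mm. A picture is of the moment at which its call begins. camera_model takes no time and is no camera call.
- finish_job(): hands the job in; it is judged then, once.
The state is a dict: "clock": time; "joint_pos": joint angles; "qvel": joint speeds; "tau": joint torques, N m; "eef_pos": TCP position; "tool_rot": TCP orientation; "force": force on the tool from outside, world axes, zero at the start; "torque": the same for the moment, N m; "finger_gap": finger opening in m; "grasp_force": force on a finger pad.
Only numpy, scipy, OpenCV 4.12 (cv2) and the standard library are available. Lean on these libraries where they do the work, as an engineer would, in place of code of your own. Each camera call takes 0.05 s, during which the arm holds its last target. There are 200 camera calls.

## Task

One of the three brake calipers on the pit table binds, though they look alike: take the feeler blade by its grip, slide it level along the ledge right in under the pad of one caliper after another, and feel where it clearly drags. Leave the feeler lying there, nipped under the binding pad, let go of it, and then throw that caliper's clamp lever fully back (away from you). Leave the other levers forward and the other things on the table where they stand.

Things in the scene. Friction and masses are not known exactly. Their poses are not given: they have to be found in the camera images.
- caliper_a: One of three look-alike brake calipers fixed side by side: aluminium C-block 50 mm wide, 92 high on a dark foot 160 (x) x 70 mm. Out of its mouth, towards the robot, runs a level steel ledge 40 mm wide, top 52.5 mm above the table, front end 105 mm before the origin. Origin on the table under the gap's centre, x into the mouth (yaw within 0.25), z up. One binds, two are sound.
- pad_a: Sprung dark brake pad of caliper a, 36 mm wide, inside the mouth above the ledge; at rest 3 mm above it, gives up to 6 mm upwards. Its flat face runs from 4 mm before to 24 mm beyond the gap's centre; a ramp before it starts 34 mm before the centre, 10 mm above the ledge. Its frame: at the gap's centre, x inwards, z up. All pads look alike.
- gap_a (a point): Centre of caliper a's gap, 2.5 mm above the ledge top, 55 mm above the table; x into the mouth. Upper jaw's front face is 35 mm before it, solid back 35 mm beyond. Carried a few mm above the ledge and slid in, the 5 mm blade meets under 2.5 N in all in a sound caliper (pad pressing down with 1 N); in the binding one 4 to 20 N, the pad pressing down with 4 to 7 N.
- knob_a (a point): Centre of the black ball (26 mm diameter) at the end of the steel clamp lever on top of caliper a. The lever is 80 mm long from pivot to ball; thrown forward it leans 0.5 rad towards the robot, with the ball about 182 mm above the table; thrown back it leans as far away from the robot.
- lever_a (a joint): Clamp lever of caliper a: 0 thrown forward (start), 1.0 rad thrown fully back, away from the robot. Stiff with friction (about 2 N at the ball); stays where it is left. Its pivot, parallel to the caliper's y axis, lies 5 mm beyond the gap's centre (along x) and 57 mm above it.
- caliper_b: One of three look-alike brake calipers fixed side by side: aluminium C-block 50 mm wide, 92 high on a dark foot 160 (x) x 70 mm. Out of its mouth, towards the robot, runs a level steel ledge 40 mm wide, top 52.5 mm above the table, front end 105 mm before the origin. Origin on the table under the gap's centre, x into the mouth (yaw within 0.25), z up. One binds, two are sound.
- pad_b: Sprung dark brake pad of caliper b, 36 mm wide, inside the mouth above the ledge; at rest 3 mm above it, gives up to 6 mm upwards. Its flat face runs from 4 mm before to 24 mm beyond the gap's centre; a ramp before it starts 34 mm before the centre, 10 mm above the ledge. Its frame: at the gap's centre, x inwards, z up. All pads look alike.
- gap_b (a point): Centre of caliper b's gap, 2.5 mm above the ledge top, 55 mm above the table; x into the mouth. Upper jaw's front face is 35 mm before it, solid back 35 mm beyond. Carried a few mm above the ledge and slid in, the 5 mm blade meets under 2.5 N in all in a sound caliper (pad pressing down with 1 N); in the binding one 4 to 20 N, the pad pressing down with 4 to 7 N.
- knob_b (a point): Centre of the black ball (26 mm diameter) at the end of the steel clamp lever on top of caliper b. The lever is 80 mm long from pivot to ball; thrown forward it leans 0.5 rad towards the robot, with the ball about 182 mm above the table; thrown back it leans as far away from the robot.
- lever_b (a joint): Clamp lever of caliper b: 0 thrown forward (start), 1.0 rad thrown fully back, away from the robot. Stiff with friction (about 2 N at the ball); stays where it is left. Its pivot, parallel to the caliper's y axis, lies 5 mm beyond the gap's centre (along x) and 57 mm above it.
- caliper_c: One of three look-alike brake calipers fixed side by side: aluminium C-block 50 mm wide, 92 high on a dark foot 160 (x) x 70 mm. Out of its mouth, towards the robot, runs a level steel ledge 40 mm wide, top 52.5 mm above the table, front end 105 mm before the origin. Origin on the table under the gap's centre, x into the mouth (yaw within 0.25), z up. One binds, two are sound.
- pad_c: Sprung dark brake pad of caliper c, 36 mm wide, inside the mouth above the ledge; at rest 3 mm above it, gives up to 6 mm upwards. Its flat face runs from 4 mm before to 24 mm beyond the gap's centre; a ramp before it starts 34 mm before the centre, 10 mm above the ledge. Its frame: at the gap's centre, x inwards, z up. All pads look alike.
- gap_c (a point): Centre of caliper c's gap, 2.5 mm above the ledge top, 55 mm above the table; x into the mouth. Upper jaw's front face is 35 mm before it, solid back 35 mm beyond. Carried a few mm above the ledge and slid in, the 5 mm blade meets under 2.5 N in all in a sound caliper (pad pressing down with 1 N); in the binding one 4 to 20 N, the pad pressing down with 4 to 7 N.
- knob_c (a point): Centre of the black ball (26 mm diameter) at the end of the steel clamp lever on top of caliper c. The lever is 80 mm long from pivot to ball; thrown forward it leans 0.5 rad towards the robot, with the ball about 182 mm above the table; thrown back it leans as far away from the robot.
- lever_c (a joint): Clamp lever of caliper c: 0 thrown forward (start), 1.0 rad thrown fully back, away from the robot. Stiff with friction (about 2 N at the ball); stays where it is left. Its pivot, parallel to the caliper's y axis, lies 5 mm beyond the gap's centre (along x) and 57 mm above it.
- feeler: The feeler as a whole (see feeler_grip); origin at the blade's underside, below the grip block's centre; x towards the tip, z up.
- feeler_grip (a point): The feeler: a flat steel blade 165 mm long, 28 mm wide, 5 mm thick, lying flat, with an upright grey ribbed grip block on it (36 mm along the blade, 16 mm thick across it, 50 mm high, its top 55 mm above the blade's underside). This point is the centre of the grip block, 30 mm above the blade's underside; x points along the blade towards its tip, z up. 180 g in all, mass varies.
- feeler_tip (a point): Rounded leading end of the feeler blade, at mid-thickness: 137.5 mm ahead of the grip block's centre and 27.5 mm lower.
- mat: Black rubber rest mat fixed on the table, 200 (x) x 100 (y) x 3 mm, at the robot's left or right; origin at the centre of its underside, at table height. The feeler starts on it, its blade about along the mat's x.
- oil_bottle: Bystander: loose white bottle, 28 mm diameter, 85 mm high, standing between two calipers.
- glue_bottle: Bystander: loose clear bottle, 26 mm diameter, 75 mm high, standing between two calipers.
- wheel: Bystander: loose car wheel lying flat, 82 mm diameter, 36 mm high, between the robot and the calipers.
- driver: Bystander: loose black screwdriver lying on the table, 170 mm long, 26 mm thick, between the robot and the calipers.
Mind the look-alikes: they are no part of the job. What is shaped like the caliper_a but red or turquoise is not meant.

How it is judged:
By the outcome, as a careful person would: the job done as asked, in the order asked, and still so for the second after the job is handed in, with the robot touching nothing.
It also fails if it takes over 72 s, if anything falls off the work surface, if the arm or the gripper's body presses on something with over 40 N, if the wrist force passes 120 N, or if a joint passes its speed limit or range.

## Working session

There is one attempt and no reset: what is moved stays moved. The work goes in short steps, Python scripts to look and compute and a tool call to move; the robot and the scene stay as the last step left them, time stands still between calls to the robot, and variables do not carry over. Pictures are saved under pics/ and viewed, at most 10 in all, crops included, and the job is handed in when it is done.

Besides the shell and the picture viewer there is one more tool, called after ">>>" as name(argument=value, ...), one argument or row to a line, values as JSON. move_arm: Moves the arm, as the interface text tells. Its arguments: {"type":"object","properties":{"increments":{"type":"array"},"fingers":{"type":"number"},"force":{"type":"number"}},"required":["increments"]}

```bash
mkdir -p pics
cat > h.py <<'E'
import numpy as np, cv2, os
from rig import sense, capture, camera_model, finish_job
def cast(name,uv,z):
    m=camera_model(name);K=np.array([[m['fx'],0,m['cx']],[0,m['fy'],m['cy']],[0,0,1.]])
    p=cv2.undistortPoints(np.array(uv,float).reshape(-1,1,2),K,np.array(m['dist'],float)).reshape(-1,2)
    d=np.c_[p[:,0],-p[:,1],-np.ones(len(p))];E=np.array(m['extrinsics']);R=E[:3,:3];c=-R.T@E[:3,3]
    w=d@R;return c+w*((z-c[2])/w[:,2])[:,None]
def cloud(name,dep):
    m=camera_model(name);h,w=dep.shape;u,v=np.meshgrid(np.arange(w),np.arange(h))
    K=np.array([[m['fx'],0,m['cx']],[0,m['fy'],m['cy']],[0,0,1.]])
    p=cv2.undistortPoints(np.stack([u,v],-1).reshape(-1,1,2).astype(float),K,np.array(m['dist'],float)).reshape(h,w,2)
    P=np.stack([p[...,0]*dep,-p[...,1]*dep,-dep],-1);E=np.array(m['extrinsics'])
    return (P-E[:3,3])@E[:3,:3]
E
python3 - <<'E'
from h import *
print(sense())
for n in('scene','top'):
    i,d=capture(n);cv2.imwrite(f'pics/{n}0.png',cv2.resize(i,(800,600),interpolation=cv2.INTER_CUBIC));np.savez(f'{n}0.npz',i=i,d=d)
    m=camera_model(n);E=np.array(m['extrinsics']);print(n,m['fx'],m['dist'],-E[:3,:3].T@E[:3,3])
E
```

```text
{'clock': 0.0, 'joint_pos': array([-63.28382652,  29.12658068, -13.60903437,  86.0085898 ,
         7.20323318,  65.82712195,  -8.86930947]), 'qvel': array([ 0.00735023,  0.03842178,  0.10538354, -0.11546672, -0.02340752,
       -0.05062548, -0.07554613]), 'tau': array([ 1.13094029e-03, -6.20607448e+01, -2.18640178e+00, -2.49644959e+01,
        1.26453844e-02,  1.20099969e-02, -5.44382459e-06]), 'eef_pos': array([0.22053362, 0.58426186, 0.23041902]), 'tool_rot': array([-1.79896721e+02,  2.93449091e-03,  1.59329961e+02]), 'force': array([ 0.47452036,  0.44309549, -0.60739624]), 'torque': array([-0.02881002,  0.00563178,  0.02867038]), 'grasp_force': 0.0, 'finger_gap': 0.0855123099070246}
scene 458.3599090747144 [0.00048236 0.         0.         0.         0.        ] [1.07494738 0.54497471 0.96945026]
top 455.5755763575071 [-0.10454778  0.          0.          0.          0.        ] [0.32820737 0.01076926 1.30286159]
```

View pics/scene0.png

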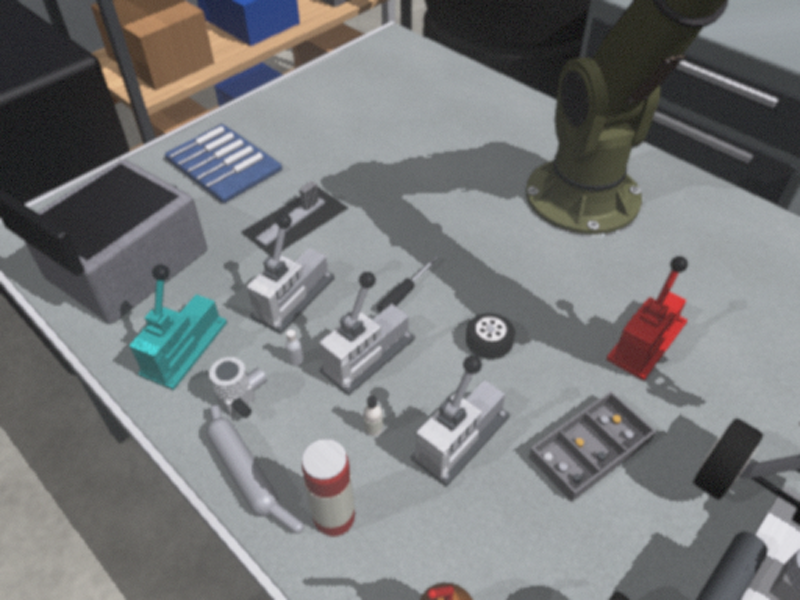

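View pics/top0.png

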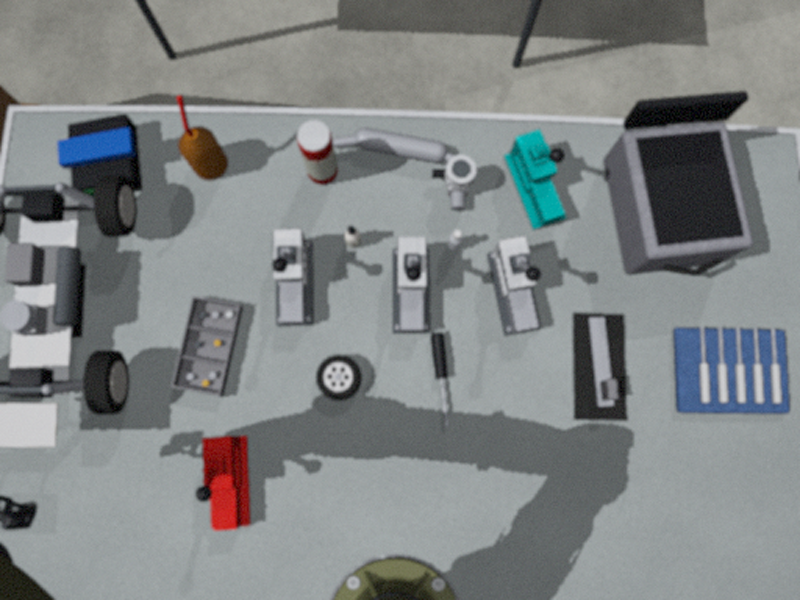

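Top view: the table's far side is up and robot left is image left. The grey calipers are at (293,275), (411,285) and (515,285). The feeler lies on the black mat at (600,365), grip at (608,388), tip pointing away. Two look-alikes are not meant because of their colour: red at (225,480) and turquoise at (535,180). The grey box with compartments and the blue tray of white tools aren't the feeler either. Next I'll measure from depth.

Run:
```python
from h import *
z=np.load('top0.npz');d=z['d'];P=cloud('top',d);s=.64
print('table z',np.median(P[300:310,60:80,2]), np.median(P[210:215,200:250,2]))
def rect(box,lo,hi,name):
    x0,y0,x1,y1=[int(v*s) for v in box]
    Q=P[y0:y1,x0:x1].reshape(-1,3);Q=Q[(Q[:,2]>lo)&(Q[:,2]<hi)]
    if len(Q)<5: print(name,len(Q));return
    (c,sz,a)=cv2.minAreaRect((Q[:,:2]*1000).astype(np.float32))
    C=np.cov(Q[:,:2].T);w,v=np.linalg.eigh(C);ax=v[:,1]*np.sign(v[0,1])
    t=(Q[:,:2]-Q[:,:2].mean(0))@np.c_[ax,[-ax[1],ax[0]]]
    print(name,len(Q),'mean',Q.mean(0).round(4),'rect',np.round(c,1),np.round(sz,1),round(a,1),'pca yaw deg',np.degrees(np.arctan2(ax[1],ax[0])).round(1),'ext',np.percentile(t,[2,98],axis=0).round(4).tolist())
for n,b in dict(L=(255,215,335,340),M=(375,215,445,345),R=(475,220,555,345)).items():
    rect(b,.043,.062,n+' ledge');rect(b,.085,.1,n+' jaw');rect(b,.17,.21,n+' knob')
rect((570,305,630,425),.04,.075,'grip');rect((578,310,625,425),.006,.015,'blade')
rect((570,305,630,425),.0,.005,'mat')
I=z['i']
# colour-based blade: bright pixels on the mat
x0,y0,x1,y1=[int(v*s) for v in (578,316,622,415)]
g=cv2.cvtColor(I,cv2.COLOR_BGR2GRAY);m=np.zeros_like(g);m[y0:y1,x0:x1]=(g[y0:y1,x0:x1]>95)
v,u=np.nonzero(m);pw=cast('top',np.c_[u,v],.008)[:,:2]
C=np.cov(pw.T);w,V=np.linalg.eigh(C);ax=V[:,1]*np.sign(V[0,1]);print('blade px',len(u),pw.mean(0),np.degrees(np.arctan2(ax[1],ax[0])),pw.min(0),pw.max(0))
cv2.imwrite('pics/crop1.png',cv2.resize(I[190:280,355:410],None,fx=6,fy=6,interpolation=cv2.INTER_CUBIC))
```

```text
table z 0.0003218769651618243 -0.00021797193719774334
L ledge 401 mean [0.5637 0.1994 0.0522] rect [603.4 201.1] [157.8  41.5] 1.5 pca yaw deg -2.0 ext [[-0.0376, -0.0203], [0.0367, 0.021]]
L jaw 392 mean [0.6427 0.2018 0.092 ] rect [640.3 205.6] [90.1 52.8] 2.9 pca yaw deg 9.6 ext [[-0.046, -0.0227], [0.0411, 0.0289]]
L knob 84 mean [0.5954 0.2013 0.1906] rect [596.6 201.4] [23.3 23. ] 3.7 pca yaw deg -59.7 ext [[-0.0115, -0.01], [0.0113, 0.0124]]
M ledge 396 mean [ 0.5527 -0.0158  0.0522] rect [553.5 -15.7] [74.2 39.3] 1.2 pca yaw deg 1.6 ext [[-0.0355, -0.0197], [0.0356, 0.0197]]
M jaw 390 mean [ 0.635  -0.0137  0.0919] rect [631.4 -13.4] [89.5 49.8] 1.4 pca yaw deg -0.3 ext [[-0.0474, -0.0247], [0.0396, 0.0236]]
M knob 83 mean [ 0.5866 -0.0153  0.1903] rect [588.1 -15.2] [24.3 23.4] 55.2 pca yaw deg -29.8 ext [[-0.0103, -0.0107], [0.0124, 0.0112]]
R ledge 408 mean [ 0.5645 -0.2149  0.0519] rect [ 629.7 -209.2] [ 94.4 219. ] 82.3 pca yaw deg 4.6 ext [[-0.0411, -0.0247], [0.1086, 0.0351]]
R jaw 400 mean [ 0.6373 -0.1954  0.0916] rect [ 635.7 -200.6] [91.5 53.4] 13.1 pca yaw deg 5.5 ext [[-0.0468, -0.0289], [0.0413, 0.0222]]
R knob 85 mean [ 0.5915 -0.2083  0.1899] rect [ 591.5 -209.2] [26.  22.9] 81.7 pca yaw deg 70.3 ext [[-0.0124, -0.0108], [0.0114, 0.0096]]
grip 98 mean [ 0.4197 -0.3726  0.0547] rect [ 419.3 -374.6] [36.2 17.6] 3.8 pca yaw deg 1.6 ext [[-0.0184, -0.0087], [0.0175, 0.0069]]
blade 473 mean [ 0.4782 -0.3675  0.0084] rect [ 466.5 -368.5] [ 88.2 198.9] 88.9 pca yaw deg 2.0 ext [[-0.1014, -0.0409], [0.0743, 0.0383]]
mat 1481 mean [ 0.4666 -0.3644  0.0024] rect [ 469.5 -368.1] [115.3 225. ] 89.2 pca yaw deg -3.5 ext [[-0.1042, -0.0574], [0.1098, 0.0531]]
blade px 626 [ 0.47369985 -0.37047915] 6.096803453875526 [ 0.38958737 -0.39665054] [ 0.55511255 -0.34878933]
```

View pics/crop1.png

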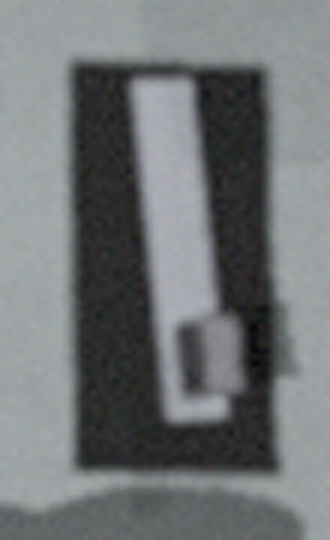

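The crop shows the feeler lying tip-up on the mat, grip at the near end, blade yawed about 6° to the left (crop edges from (130,80) to (165,420)). Now I'll clean up the caliper fits.

Run:
```python
from h import *
z=np.load('top0.npz');d=z['d'];P=cloud('top',d);s=.64
def fit(m,n):
    k,lab,st,c=cv2.connectedComponentsWithStats(m.astype(np.uint8),connectivity=4);j=1+np.argmax(st[1:,4]);Q=P[lab==j][:,:2]
    (c,sz,a)=cv2.minAreaRect((Q*1000).astype(np.float32));
    C=np.cov(Q.T);w,v=np.linalg.eigh(C);ax=v[:,1]*np.sign(v[0,1])
    # side-edge line fits: per x-bin extreme
    xs=np.arange(Q[:,0].min()+.008,Q[:,0].max()-.006,.004);e=[]
    for x in xs:
        q=Q[abs(Q[:,0]-x)<.003,1];e.append((x,q.min(),q.max()))
    e=np.array(e);s1=np.polyfit(e[:,0],e[:,1],1)[0];s2=np.polyfit(e[:,0],e[:,2],1)[0]
    print(n,len(Q),'mean',Q.mean(0).round(4),'rect',np.round(c,1),np.round(sz,1),round(a,1),'pca',np.degrees(np.arctan2(ax[1],ax[0])).round(2),'edges',np.degrees(np.arctan([s1,s2])).round(1),'x',Q[:,0].min().round(4),Q[:,0].max().round(4))
for n,b,xl in (('L',(255,215,335,340),.602),('M',(375,215,445,345),.592),('R',(475,220,555,345),.6)):
    M=np.zeros(d.shape,bool);x0,y0,x1,y1=[int(v*s) for v in b];M[y0:y1,x0:x1]=1
    fit(M&(abs(P[...,2]-.0525)<.006)&(P[...,0]<xl),n+' ledge')
    fit(M&(abs(P[...,2]-.092)<.005),n+' jaw')
M=np.zeros(d.shape,bool);x0,y0,x1,y1=[int(v*s) for v in (570,305,630,425)];M[y0:y1,x0:x1]=1
fit(M&(P[...,2]>.04),'grip');fit(M&(P[...,2]>.0055)&(P[...,2]<.012)&(P[...,0]>.43)&(z['i'][...,1]>95),'blade')
# other view of knobs & grip by scene depth
z=np.load('scene0.npz');P=cloud('scene',z['d'])
for n,c in dict(R=(285,220),M=(367,280),L=(472,365),grip=(309,190)).items():
    u,v=[int(t*.64) for t in c];Q=P[v-10:v+11,u-10:u+11].reshape(-1,3)
    Q=Q[(Q[:,2]>(.165 if n!='grip' else .045))&(Q[:,2]<.2)];print(n,len(Q),Q.mean(0).round(4),Q.min(0).round(4),Q.max(0).round(4))
```

```text
L ledge 385 mean [0.5618 0.1997] rect [562.4 199.9] [74.8 40.2] 3.1 pca 1.28 edges [3.3 3.1] x 0.5241 0.6005
L jaw 367 mean [0.6429 0.202 ] rect [639.9 205.5] [89.3 52.8] 2.9 pca 9.03 edges [ 3.8 20.1] x 0.5949 0.6846
M ledge 382 mean [ 0.5524 -0.0158] rect [553.5 -15.7] [74.2 39.3] 1.2 pca 1.15 edges [1.  1.4] x 0.5165 0.5902
M jaw 368 mean [ 0.6344 -0.0135] rect [631.2 -13.3] [89.1 49.6] 1.4 pca 0.32 edges [1.  1.6] x 0.5863 0.6756
R ledge 365 mean [ 0.5577 -0.2162] rect [ 558.2 -216.6] [72.7 41.4] 10.9 pca 12.22 edges [12.8 11.9] x 0.5207 0.596
R jaw 363 mean [ 0.6382 -0.1943] rect [ 635.5 -200. ] [90.8 52.7] 11.0 pca 4.75 edges [-2.7  9.5] x 0.5893 0.6842
grip 98 mean [ 0.4197 -0.3726] rect [ 419.3 -374.6] [36.2 17.6] 3.8 pca 1.59 edges [-0.4  3.6] x 0.4011 0.4376
blade 286 mean [ 0.4971 -0.3675] rect [ 494.  -368.7] [121.8  32.2] 5.1 pca 5.17 edges [5. 7.] x 0.4321 0.5554
R 95 [ 0.5978 -0.2049  0.1827] [ 0.5817 -0.2165  0.1652] [ 0.6086 -0.1966  0.1938]
M 109 [ 0.5932 -0.0121  0.1838] [ 0.5789 -0.0247  0.1651] [ 0.6044 -0.0031  0.1938]
L 135 [0.6021 0.2035 0.1845] [0.5863 0.1903 0.165 ] [0.6137 0.2146 0.1959]
grip 63 [ 0.4208 -0.3719  0.0541] [ 0.4022 -0.3826  0.0458] [ 0.4392 -0.3629  0.0593]
```

```bash
cat >> h.py <<'E'
from scipy.spatial.transform import Rotation as Ro
def inc(pts,cur=None):
    "world targets (x,y,z,yaw deg), tool down -> rows from the measured (or given) pose"
    s=sense()
    p,R=(s['eef_pos'],Ro.from_euler('xyz',s['tool_rot'],degrees=True)) if cur is None else (np.array(cur[:3]),Ro.from_euler('xyz',[180,0,cur[3]],degrees=True))
    for t in pts:
        T=Ro.from_euler('xyz',[180,0,t[3]],degrees=True)
        print(np.r_[R.inv().apply(np.array(t[:3])-p),(R.inv()*T).as_rotvec()].round(4).tolist())
E
python3 -c "
from h import *
a=(.42,.30,.23,108);b=(.46,-.03,.23,57);c=(.4195,-.3745,.23,5.5);d=(.4195,-.3745,.10,5.5)
inc([a]);inc([b],a);inc([c],b)"
```

```text
[-0.287, -0.1956, 0.0008, -0.0015, 0.0007, 0.8959]
[-0.3262, -0.0639, -0.0, -0.0, -0.0, 0.8901]
[-0.311, 0.1537, 0.0, 0.0, -0.0, 0.8988]
```

>>> move_arm(
  increments=[
    [-0.287,-0.1956,0,0,0,0.896],
    [-0.287,-0.1956,0,0,0,0.896],
    [-0.287,-0.1956,0,0,0,0.896],
    [-0.287,-0.1956,0,0,0,0.896],
    [-0.287,-0.1956,0,0,0,0.896],
    [-0.287,-0.1956,0,0,0,0.896],
    [-0.287,-0.1956,0,0,0,0.896],
    [-0.287,-0.1956,0,0,0,0.896],
  ],
  fingers=0,
  force=60,
)

```text
clock: 0.77
eef_pos: [0.4127, 0.31, 0.2312]
tool_rot: [-180.0, 0.0, 107.6]
force: [1.0, 1.0, -0.1]
finger_gap: 0.0851
grasp_force: 0.0
```

>>> move_arm(
  increments=[
    [-0.3262,-0.0639,0,0,0,0.89],
    [-0.3262,-0.0639,0,0,0,0.89],
    [-0.3262,-0.0639,0,0,0,0.89],
    [-0.3262,-0.0639,0,0,0,0.89],
    [-0.3262,-0.0639,0,0,0,0.89],
    [-0.3262,-0.0639,0,0,0,0.89],
    [-0.3262,-0.0639,0,0,0,0.89],
    [-0.3262,-0.0639,0,0,0,0.89],
  ],
)

```text
clock: 1.43
eef_pos: [0.4516, -0.0202, 0.2313]
tool_rot: [-180.0, 0.0, 56.6]
force: [0.5, -0.4, -0.0]
finger_gap: 0.0854
grasp_force: 0.0
```

```bash
python3 -c "
from h import *
s=sense();print(s['clock'],s['joint_pos'].round(1),s['eef_pos'],s['tool_rot'])
inc([(.4195,-.3745,.23,5.5)])"
```

```text
1.4333 [-17.2  14.4  21.3 110.9  -6.3  55.8 -26.4] [ 0.45161743 -0.02015353  0.23130524] [-1.79997623e+02  2.85273766e-04  5.65670150e+01]
[-0.3134, 0.1684, 0.0013, -0.0, 0.0, 0.8913]
```

>>> move_arm(
  increments=[
    [-0.3134,0.1684,0.05,0,0,0.891],
    [-0.3134,0.1684,0.05,0,0,0.891],
    [-0.3134,0.1684,0.05,0,0,0.891],
    [-0.3134,0.1684,0.05,0,0,0.891],
    [-0.3134,0.1684,0.05,0,0,0.891],
    [-0.3134,0.1684,0.05,0,0,0.891],
    [-0.3134,0.1684,0.05,0,0,0.891],
    [-0.3134,0.1684,0.05,0,0,0.891],
  ],
)

```text
clock: 2.1
eef_pos: [0.4243, -0.3486, 0.1842]
tool_rot: [-180.0, 0.0, 5.6]
force: [0.9, 1.2, 0.2]
finger_gap: 0.0853
grasp_force: 0.0
```

```bash
python3 -c "
from h import *
s=sense();print(s['clock'],s['joint_pos'].round(1),s['eef_pos'],s['tool_rot'])
a=(.4195,-.3745,.06,5.5);b=(.4195,-.3745,.018,5.5)
inc([a,b])"
```

```text
2.1 [ 13.9  28.3  35.2 101.9 -19.3  55.9 -27.6] [ 0.42429629 -0.34861954  0.18424529] [-1.79972409e+02  2.37163608e-02  5.56024797e+00]
[-0.0072, 0.0254, 0.1242, -0.0005, 0.0004, 0.0011]
[-0.0072, 0.0254, 0.1662, -0.0005, 0.0004, 0.0011]
```

>>> move_arm(
  increments=[
    [-0.0072,0.0254,0.03,0,0,0],
    [-0.0072,0.0254,0.07,0,0,0],
    [-0.0072,0.0254,0.11,0,0,0],
    [-0.0072,0.0254,0.13,0,0,0],
    [-0.0072,0.0254,0.15,0,0,0],
    [-0.0072,0.0254,0.16,0,0,0],
    [-0.0072,0.0254,0.166,0,0,0],
    [-0.0072,0.0254,0.166,0,0,0],
  ],
)

```text
clock: 2.77
eef_pos: [0.4199, -0.3728, 0.0181]
tool_rot: [-179.9, 0.1, 5.9]
force: [0.1, 1.0, 0.0]
finger_gap: 0.0853
grasp_force: 0.0
```

>>> move_arm(
  increments=[
    [0,0,0,0,0,0],
    [0,0,0,0,0,0],
    [0,0,0,0,0,0],
    [0,0,0,0,0,0],
    [0,0,0,0,0,0],
    [0,0,0,0,0,0],
    [0,0,0,0,0,0],
    [0,0,0,0,0,0],
  ],
  fingers=255,
  force=60,
)

```text
clock: 3.43
eef_pos: [0.4205, -0.3735, 0.0195]
tool_rot: [180.0, -0.1, 5.9]
force: [-0.4, -0.5, 5.9]
finger_gap: 0.0152
grasp_force: 58.8
```

>>> move_arm(
  increments=[
    [0,0,-0.01,0,0,0],
    [0,0,-0.03,0,0,0],
    [0,0,-0.05,0,0,0],
    [0,0,-0.066,0,0,0],
    [0,0,-0.066,0,0,0],
    [0,0,-0.066,0,0,0],
  ],
)

```text
clock: 3.93
eef_pos: [0.4205, -0.3732, 0.0856]
tool_rot: [179.9, -0.1, 6.0]
force: [0.1, 0.1, -2.3]
finger_gap: 0.0152
grasp_force: 58.2
```

Run:
```python
from h import *
s=sense();print(s['clock'],s['eef_pos'],s['tool_rot'],s['force'])
I,d=capture('top');J,e=capture('scene')
P=cloud('top',d);Q=cloud('scene',e)
M=np.zeros(d.shape,bool);M[190:300,350:420]=1
for nm,PP,reg in(('top',P,(slice(190,300),slice(350,420))),('scene',Q,(slice(80,180),slice(130,240)))):
    q=PP[reg].reshape(-1,3);q=q[(q[:,2]>.05)&(q[:,2]<.085)&(q[:,0]>.45)&(q[:,0]<.57)&(abs(q[:,1]+.36)<.05)]
    if len(q)<9: print(nm,len(q));continue
    c,_,_,_=np.linalg.lstsq(np.c_[q[:,:2]-[.5,-.365],np.ones(len(q))],q[:,2],rcond=None)
    w,v=np.linalg.eigh(np.cov(q[:,:2].T));ax=v[:,1]*np.sign(v[0,1])
    print(nm,len(q),q.mean(0).round(4),q.min(0).round(4),q.max(0).round(4),'plane slopes,z',c.round(4),'yaw',np.degrees(np.arctan2(ax[1],ax[0])))
a=np.hstack([cv2.resize(I[170:310,330:440],(440,560)),cv2.resize(J[80:180,130:230],(360,560)[:2][::1] if 0 else (360,360)).repeat(1,0).__class__(shape=(560,360,3),dtype=np.uint8)*0])
a[:360,440:]=cv2.resize(J[80:180,130:230],(360,360))
cv2.imwrite('pics/held.png',a)
```

```text
3.9333 [ 0.42045935 -0.37315486  0.0855871 ] [ 1.79948070e+02 -6.10250082e-02  5.96699499e+00] [ 0.12370847  0.08000293 -2.28289597]
top 393 [ 0.5036 -0.3647  0.0735] [ 0.4519 -0.3841  0.0652] [ 0.5558 -0.3455  0.0813] plane slopes,z [-0.0083  0.0026  0.0736] yaw 4.991236450894695
scene 254 [ 0.5045 -0.3638  0.0704] [ 0.4511 -0.3843  0.0639] [ 0.556  -0.3451  0.0755] plane slopes,z [-0.0047 -0.0059  0.0705] yaw 5.078503113924277
```

View pics/held.png

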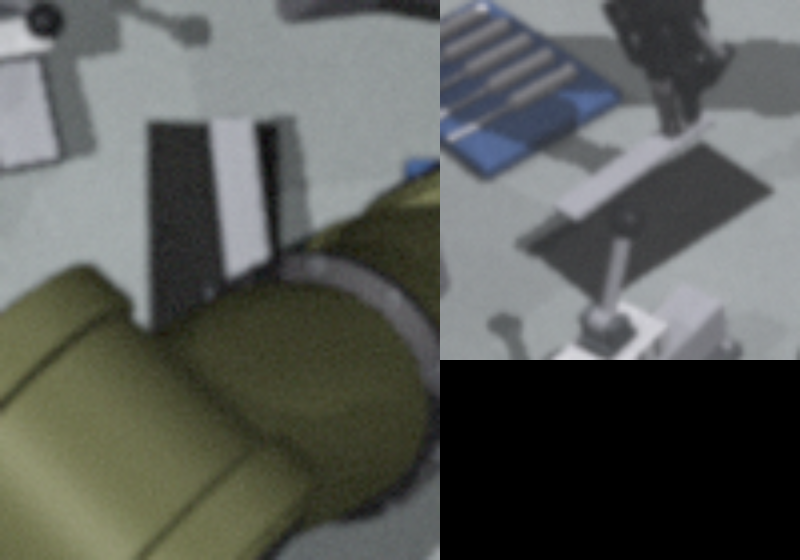

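The blade is held level and straight in both views (tip at left-crop (232,122); right-crop (570,210)), about 4 mm beyond the expected height model at most. Next is caliper R.

```bash
cat >> h.py <<'E'
CAL=dict(L=(.6295,.2035,3.4),M=(.6215,-.0143,1.4),R=(.6258,-.2028,11.8))
def at(c,tip,under):
    x,y,a=CAL[c];r=np.radians(a);g=tip-.1375
    return (x+g*np.cos(r),y+g*np.sin(r),under+.0168,a)
E
python3 -c "
from h import *
inc([at('R',-.045,.0686),at('R',-.045,.0555)])
inc([at('R',-.02,.0555),at('R',0,.0555),at('R',.02,.0555)],at('R',-.045,.0555))"
```

```text
[0.0409, -0.1287, -0.0011, -0.0013, 0.0008, -0.1019]
[0.0409, -0.1287, 0.012, -0.0013, 0.0008, -0.1019]
[0.025, 0.0, 0.0, 0.0, 0.0, 0.0]
[0.045, -0.0, -0.0, 0.0, 0.0, 0.0]
[0.065, -0.0, -0.0, 0.0, 0.0, 0.0]
```

>>> move_arm(
  increments=[
    [0.01,-0.032,0,0,0,-0.02],
    [0.02,-0.064,0,0,0,-0.05],
    [0.03,-0.096,0,0,0,-0.08],
    [0.0409,-0.1287,0,-0.001,0.001,-0.102],
    [0.0409,-0.1287,0.006,-0.001,0.001,-0.102],
    [0.0409,-0.1287,0.012,-0.001,0.001,-0.102],
    [0.0409,-0.1287,0.012,-0.001,0.001,-0.102],
    [0.0409,-0.1287,0.012,-0.001,0.001,-0.102],
  ],
)

```text
clock: 4.7
eef_pos: [0.4466, -0.2419, 0.0722]
tool_rot: [179.9, 0.0, 11.7]
force: [0.7, -0.2, -1.1]
finger_gap: 0.0154
grasp_force: 58.6
```

Run:
```python
from h import *
s=sense();print(s['clock'],s['eef_pos'],s['tool_rot'],s['force'],at('R',-.045,.0555))
inc([at('R',-.045,.0555),at('R',0,.0555),at('R',.02,.0555)])
I,d=capture('top');J,e=capture('scene')
cv2.imwrite('pics/preR.png',np.hstack([cv2.resize(I[130:240,290:380],(390,477)),cv2.resize(J[120:220,130:230],(400,400))[:400].copy() if 0 else cv2.resize(J[110:220,140:230],(390,477))]))
```

```text
4.7 [ 0.44664155 -0.24193928  0.07220063] [1.79940673e+02 4.30159905e-02 1.16802801e+01] [ 0.69438436 -0.15588749 -1.07421079] (np.float64(0.4471567015509925), np.float64(-0.24012052946112675), 0.0723, 11.8)
[0.0009, -0.0017, -0.0001, 0.001, 0.0008, -0.0021]
[0.0459, -0.0018, -0.0001, 0.001, 0.0008, -0.0021]
[0.0659, -0.0018, -0.0002, 0.001, 0.0008, -0.0021]
```

View pics/preR.png

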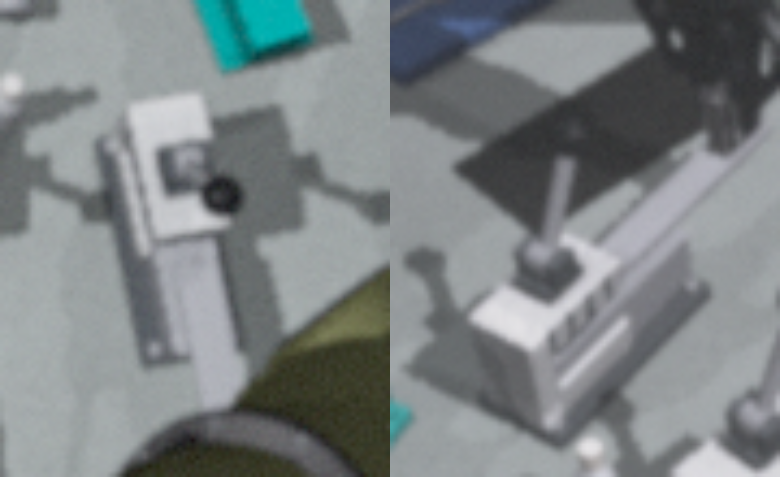

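The left crop shows the blade over caliper R's ledge at (205,310), seemingly shifted to its right side. I'll check with numbers.

Run:
```python
from h import *
I,d=capture('top');P=cloud('top',d);z0=np.load('top0.npz');P0=cloud('top',z0['d'])
g=cv2.cvtColor(I,cv2.COLOR_BGR2GRAY)
x,y,a=CAL['R'];r=np.radians(a)
def loc(P):
    dx,dy=P[...,0]-x,P[...,1]-y;return dx*np.cos(r)+dy*np.sin(r),-dx*np.sin(r)+dy*np.cos(r)
u,v=loc(P);u0,v0=loc(P0)
for t in (-.05,-.06,-.07,-.08,-.09):
    m=(abs(u-t)<.004)&(abs(v)<.04);now=m&(P[...,2]>.0575)&(P[...,2]<.07)
    m0=(abs(u0-t)<.004)&(abs(v0)<.04)&(abs(P0[...,2]-.0525)<.008)
    f=lambda q,w:(np.percentile(w[q],[3,97])*1000).round(1) if q.any() else None
    print(t,'blade',f(now,v),np.median(P[now][:,2]).round(4) if now.any() else '','ledge0',f(m0,v0))
for row in (198,202,206,210): print(row,g[row,325:350].tolist())
```

```text
-0.05 blade [-16.  10.] 0.0603 ledge0 [-18.5  20.3]
-0.06 blade [-16.1   9.8] 0.0605 ledge0 [-16.8  19.8]
-0.07 blade [-15.4  12. ] 0.061 ledge0 [-17.8  19.7]
-0.08 blade [-17.1   9.4] 0.0606 ledge0 [-18.8  19.5]
-0.09 blade [-14.3  10.7] 0.0613 ledge0 [-18.   19.5]
198 [104, 117, 142, 168, 172, 165, 162, 170, 177, 180, 177, 179, 179, 181, 179, 177, 159, 120, 86, 92, 104, 108, 109, 101, 104]
202 [95, 103, 116, 143, 167, 167, 166, 168, 176, 180, 179, 181, 178, 178, 179, 180, 173, 157, 117, 84, 94, 106, 110, 112, 104]
206 [93, 99, 111, 122, 151, 171, 170, 164, 170, 178, 176, 181, 180, 177, 179, 177, 178, 172, 155, 114, 88, 99, 108, 110, 109]
210 [156, 152, 121, 111, 125, 151, 171, 168, 159, 164, 175, 178, 180, 179, 180, 178, 178, 176, 167, 146, 105, 99, 102, 111, 105]
```

>>> move_arm(
  increments=[
    [0.002,-0.0035,0,0.001,0.001,0],
    [0.005,-0.0035,0,0.001,0.001,0],
    [0.008,-0.0035,0,0.001,0.001,0],
    [0.011,-0.0035,0,0.001,0.001,0],
  ],
)

```text
clock: 5.18
eef_pos: [0.4581, -0.2352, 0.073]
tool_rot: [180.0, -0.1, 11.8]
force: [-1.0, 0.3, -0.5]
finger_gap: 0.0154
grasp_force: 58.6
```

>>> move_arm(
  increments=[
    [0.005,0,0,0,0,0],
    [0.01,0,0,0,0,0],
    [0.015,0,0,0,0,0],
    [0.02,0,0,0,0,0],
    [0.025,0,0,0,0,0],
    [0.03,0,0,0,0,0],
    [0.034,0,0,0,0,0],
  ],
)

```text
clock: 5.77
eef_pos: [0.4914, -0.228, 0.0728]
tool_rot: [-180.0, -0.1, 11.8]
force: [-0.7, -0.5, -2.6]
finger_gap: 0.0153
grasp_force: 58.5
```

>>> move_arm(
  increments=[
    [0.003,0,0,0,0,0],
    [0.006,0,0,0,0,0],
    [0.009,0,0,0,0,0],
    [0.012,0,0,0,0,0],
  ],
)

```text
clock: 6.1
eef_pos: [0.5028, -0.2258, 0.073]
tool_rot: [180.0, -0.1, 11.8]
force: [-0.2, -0.2, -2.8]
finger_gap: 0.0155
grasp_force: 58.6
```

>>> move_arm(
  increments=[
    [0.003,0,0,0,0,0],
    [0.006,0,0,0,0,0],
    [0.009,0,0,0,0,0],
  ],
)

```text
clock: 6.35
eef_pos: [0.5117, -0.2239, 0.073]
tool_rot: [180.0, -0.1, 11.8]
force: [-0.9, 0.2, -1.9]
finger_gap: 0.0154
grasp_force: 58.6
```

```bash
sed -i "s/-.2028,11.8/-.2021,11.8/; s/g\*np.cos(r),y+g\*np.sin(r)/g*np.cos(r)-.0013*np.sin(r),y+g*np.sin(r)+.0013*np.cos(r)/" h.py; python3 -c "
from h import *
f=[]
for i in range(6): capture('top');f.append(sense()['force'])
print(np.mean(f,0),np.std(f,0))
p=(*sense()['eef_pos'],11.8)
r=np.radians(11.8);q=(p[0]-.07*np.cos(r),p[1]-.07*np.sin(r),p[2],11.8)
inc([q,at('M',-.06,.064),at('M',-.045,.0555)])"
```

```text
[ 0.16962378 -0.05745531 -2.3899603 ] [0.2671346  0.37155371 0.45585226]
[-0.07, 0.0, -0.0001, 0.0001, -0.0021, -0.0002]
[-0.0434, -0.2196, -0.0079, -0.0001, -0.0021, 0.1813]
[-0.0287, -0.2169, 0.0007, -0.0001, -0.0021, 0.1813]
```

>>> move_arm(
  increments=[
    [-0.02,0,0,0,0,0],
    [-0.045,0,0,0,0,0],
    [-0.07,0,0,0,0,0],
    [-0.075,-0.03,-0.008,0,0,0.05],
    [-0.07,-0.065,-0.008,0,0,0.1],
    [-0.065,-0.1,-0.008,0,0,0.15],
    [-0.06,-0.135,-0.008,0,-0.001,0.181],
    [-0.054,-0.17,-0.008,0,-0.002,0.181],
  ],
)

```text
clock: 7.32
eef_pos: [0.4234, -0.0675, 0.0812]
tool_rot: [-180.0, -0.0, 1.2]
force: [-0.0, 1.2, -0.8]
finger_gap: 0.0153
grasp_force: 58.8
```

```bash
python3 -c "
from h import *
print(sense()['eef_pos'])
inc([at('M',-.06,.064),at('M',-.045,.0555)])"
```

```text
[ 0.42340197 -0.06748919  0.08123185]
[0.0017, -0.0496, 0.0004, -0.0002, -0.0007, -0.0032]
[0.0167, -0.0497, 0.009, -0.0002, -0.0007, -0.0032]
```

>>> move_arm(
  increments=[
    [0.002,-0.03,0,0,0,-0.003],
    [0.002,-0.0497,0,0,-0.001,-0.003],
    [0.01,-0.0497,0.005,0,-0.001,-0.003],
    [0.0167,-0.0497,0.009,0,-0.001,-0.003],
    [0.0167,-0.0497,0.009,0,-0.001,-0.003],
    [0.0167,-0.0497,0.009,0,-0.001,-0.003],
  ],
)

```text
clock: 7.82
eef_pos: [0.4396, -0.0199, 0.0718]
tool_rot: [180.0, 0.1, 1.5]
force: [-0.0, -0.3, -1.7]
finger_gap: 0.0152
grasp_force: 58.9
```

```bash
cat > lat.py <<'E'
import sys
from h import *
c=sys.argv[1]
I,d=capture('top');P=cloud('top',d);P0=cloud('top',np.load('top0.npz')['d'])
x,y,a=CAL[c];r=np.radians(a)
def loc(P):
    dx,dy=P[...,0]-x,P[...,1]-y;return dx*np.cos(r)+dy*np.sin(r),-dx*np.sin(r)+dy*np.cos(r)
u,v=loc(P);u0,v0=loc(P0)
f=lambda q,w:(np.percentile(w[q],[3,97])*1000).round(1) if q.any() else None
for t in (-.045,-.055,-.065,-.075,-.085):
    m=(abs(u-t)<.004)&(abs(v)<.04);now=m&(P[...,2]>.0575)&(P[...,2]<.07)
    m0=(abs(u0-t)<.004)&(abs(v0)<.04)&(abs(P0[...,2]-.0525)<.008)
    print(t,'blade',f(now,v),np.median(P[now][:,2]).round(4) if now.any() else '','ledge0',f(m0,v0))
s=sense();print(s['clock'],s['eef_pos'],s['tool_rot'],s['force'])
inc([at(c,-.045,.0555),at(c,.02,.0555)])
E
python3 lat.py M
```

```text
-0.045 blade [ 8.8 11.5] 0.0613 ledge0 [-19.4  19.7]
-0.055 blade None  ledge0 [-19.4  19.8]
-0.065 blade None  ledge0 [-19.4  19.8]
-0.075 blade None  ledge0 [-19.1  19.8]
-0.085 blade None  ledge0 [-19.1  19.8]
7.8667 [ 0.43919199 -0.01993834  0.07188204] [1.79967692e+02 7.25276271e-02 1.45584923e+00] [-0.17069019  0.52928112 -1.54450691]
[-0.0001, -0.0025, -0.0004, 0.0006, 0.0013, 0.001]
[0.0649, -0.0024, -0.0005, 0.0006, 0.0013, 0.001]
```

>>> move_arm(
  increments=[
    [0.003,-0.0024,0,0,0.001,0.001],
    [0.006,-0.0024,0,0,0.001,0.001],
    [0.009,-0.0024,0,0,0.001,0.001],
    [0.011,-0.0024,0,0,0.001,0.001],
  ],
)

```text
clock: 8.2
eef_pos: [0.4508, -0.016, 0.072]
tool_rot: [-180.0, -0.0, 1.5]
force: [-0.0, 0.4, -1.8]
finger_gap: 0.0155
grasp_force: 58.9
```

>>> move_arm(
  increments=[
    [0.005,0,0,0,0,0],
    [0.01,0,0,0,0,0],
    [0.015,0,0,0,0,0],
    [0.02,0,0,0,0,0],
    [0.025,0,0,0,0,0],
    [0.03,0,0,0,0,0],
    [0.034,0,0,0,0,0],
  ],
)

```text
clock: 8.78
eef_pos: [0.4829, -0.0146, 0.0713]
tool_rot: [-180.0, 0.2, 1.5]
force: [-6.5, -0.7, -3.2]
finger_gap: 0.0153
grasp_force: 58.7
```

>>> move_arm(
  increments=[
    [0.003,0,0,0,0,0],
    [0.006,0,0,0,0,0],
    [0.009,0,0,0,0,0],
    [0.012,0,0,0,0,0],
  ],
)

```text
clock: 9.12
eef_pos: [0.4961, -0.0144, 0.0716]
tool_rot: [-180.0, 0.1, 1.5]
force: [-3.6, -0.2, -4.6]
finger_gap: 0.0157
grasp_force: 58.6
```

>>> move_arm(
  increments=[
    [0.003,0,0,0,0,0],
    [0.006,0,0,0,0,0],
    [0.009,0,0,0,0,0],
  ],
)

```text
clock: 9.37
eef_pos: [0.5054, -0.0142, 0.0718]
tool_rot: [-180.0, 0.0, 1.5]
force: [-3.2, 0.9, -6.6]
finger_gap: 0.0152
grasp_force: 58.5
```

```bash
python3 -c "
from h import *
f=[]
for i in range(6): capture('scene');f.append(sense()['force'])
print(np.mean(f,0),np.std(f,0))
p=(*sense()['eef_pos'],1.4);print(p)
r=np.radians(1.4);q=(p[0]-.07*np.cos(r),p[1]-.07*np.sin(r),p[2],1.4)
inc([q,at('L',-.06,.064),at('L',-.045,.0555)])"
```

```text
[-0.38393427  0.52053337 -6.16547259] [0.9317093  0.35321171 0.59002831]
(np.float64(0.5060444048868756), np.float64(-0.014274437154448044), np.float64(0.0720911126193255), 1.4)
[-0.07, -0.0002, -0.0001, 0.0002, -0.0016, 0.0026]
[-0.0681, -0.2093, -0.0089, 0.0002, -0.0016, -0.0323]
[-0.0532, -0.2098, -0.0003, 0.0002, -0.0016, -0.0323]
```

M drags clearly: 6.5 N against the slide, and about 4 N more downward force than in R, which was sound. The tip is at +22 mm. I'll lower the blade onto the ledge and let go.

>>> move_arm(
  increments=[
    [0,0,0.001,0,-0.001,0],
    [0,0,0.002,0,-0.001,0],
    [0,0,0.0028,0,-0.001,0],
    [0,0,0.003,0,-0.001,0],
    [0,0,0.003,0,-0.001,0],
  ],
)

```text
clock: 10.08
eef_pos: [0.5055, -0.0144, 0.0694]
tool_rot: [-180.0, -0.0, 1.5]
force: [-5.0, 1.5, 4.0]
finger_gap: 0.0154
grasp_force: 59.9
```

>>> move_arm(
  increments=[
    [0,0,0,0,0,0],
    [0,0,0,0,0,0],
    [0,0,0,0,0,0],
    [0,0,0,0,0,0],
    [0,0,0,0,0,0],
    [0,0,0,0,0,0],
    [0,0,0,0,0,0],
    [0,0,0,0,0,0],
  ],
  fingers=0,
)

```text
clock: 10.75
eef_pos: [0.5052, -0.0143, 0.0689]
tool_rot: [-180.0, 0.1, 1.5]
force: [-0.3, 0.6, 0.2]
finger_gap: 0.0855
grasp_force: 0.0
```

>>> move_arm(
  increments=[
    [0,0,-0.015,0,0,0],
    [0,0,-0.04,0,0,0],
    [-0.02,0,-0.07,0,0,0],
    [-0.05,0,-0.1,0,0,0],
    [-0.075,0,-0.12,0,0,0],
    [-0.075,0,-0.125,0,0,0],
    [-0.075,0,-0.125,0,0,0],
  ],
)

```text
clock: 11.33
eef_pos: [0.4305, -0.0161, 0.1956]
tool_rot: [-179.9, -0.1, 1.5]
force: [1.7, 1.1, -0.7]
finger_gap: 0.0857
grasp_force: 0.0
```

Run:
```python
from h import *
s=sense();print(s['clock'],s['eef_pos'],s['tool_rot'],s['force'])
J,e=capture('scene');Q=cloud('scene',e)
q=Q.reshape(-1,3);q=q[(abs(q[:,1]+.014)<.025)&(q[:,0]>.47)&(q[:,0]<.55)]
for lo,hi,n in((.05,.068,'blade'),(.09,.12,'griptop')):
    k=q[(q[:,2]>lo)&(q[:,2]<hi)];print(n,len(k),k.mean(0).round(4) if len(k) else '',k.min(0).round(4) if len(k) else '',k.max(0).round(4) if len(k) else '')
cv2.imwrite('pics/rel.png',cv2.resize(J[130:270,170:350],(771,600)))
```

```text
11.3333 [ 0.43046837 -0.01614943  0.19558986] [-1.79886605e+02 -1.37746566e-01  1.54071084e+00] [ 1.66062862  1.07846664 -0.67560002]
blade 211 [ 0.5212 -0.0116  0.0559] [ 0.475  -0.0374  0.0501] [0.5495 0.0043 0.0677]
griptop 112 [ 0.5061 -0.0124  0.1014] [ 0.4855 -0.0233  0.0902] [ 0.5226 -0.0048  0.1087]
```

View pics/rel.png

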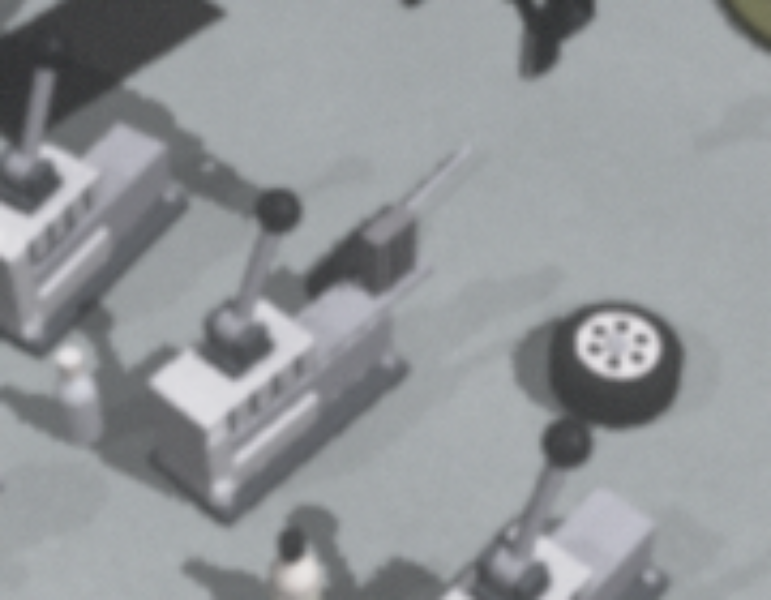

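Crop: the feeler lies level on caliper M's ledge, grip block upright at (395,240), blade running into the mouth. M's lever is still forward (ball at (277,208)) and the wheel and bottles are untouched. Next I'll close the fingers and push the ball back.

>>> move_arm(
  increments=[
    [0.0,0.0027,0,0.002,0.002,0],
    [0.02,0.0027,0,0.002,0.002,0],
    [0.04,0.0027,0,0.002,0.002,0],
    [0.06,0.0027,0.005,0.002,0.002,0],
    [0.08,0.0027,0.01,0.002,0.002,0],
    [0.1,0.0027,0.02,0.002,0.002,0],
    [0.115,0.0027,0.0236,0.002,0.002,0],
    [0.1195,0.0027,0.0236,0.002,0.002,0],
  ],
  fingers=255,
)

```text
clock: 12.05
eef_pos: [0.5517, -0.0158, 0.1674]
tool_rot: [-180.0, 0.1, 1.6]
force: [-0.1, 0.3, -0.2]
finger_gap: 0.0002
grasp_force: 0.0
```

>>> move_arm(
  increments=[
    [0.008,0,0,0,0,0],
    [0.016,0,0,0,0,0],
    [0.024,0,0,0,0,0],
    [0.032,0,0,0,0,0],
    [0.04,0,0,0,0,0],
    [0.048,0,0,0,0,0],
    [0.056,0,0,0,0,0],
    [0.064,0,0,0,0,0],
  ],
)

```text
clock: 12.72
eef_pos: [0.6147, -0.0139, 0.1705]
tool_rot: [-179.9, -0.1, 1.5]
force: [-1.6, -0.2, 1.2]
finger_gap: -0.0003
grasp_force: 1.0
```

>>> move_arm(
  increments=[
    [0.006,0,0,0,0,0],
    [0.012,0,0,0,0,0],
    [0.017,0,0,0,0,0],
    [0.02,0,0,0,0,0],
  ],
)

```text
clock: 13.05
eef_pos: [0.634, -0.0133, 0.1697]
tool_rot: [-179.9, 0.0, 1.5]
force: [-2.7, -0.4, -1.5]
finger_gap: -0.0001
grasp_force: 1.2
```

Continue in small steps until the stop is felt.

>>> move_arm(
  increments=[
    [0.002,0,0,0,0,0],
    [0.004,0,0,0,0,0],
    [0.006,0,0,0,0,0],
  ],
)

```text
clock: 13.3
eef_pos: [0.6396, -0.0133, 0.1701]
tool_rot: [-179.9, -0.0, 1.5]
force: [-3.2, -0.6, -1.7]
finger_gap: -0.0001
grasp_force: 1.3
```

>>> move_arm(
  increments=[
    [0.002,0,0,0,0,0],
    [0.004,0,0,0,0,0],
  ],
)

```text
clock: 13.47
eef_pos: [0.6423, -0.0133, 0.1701]
tool_rot: [-179.8, 0.1, 1.5]
force: [-12.4, -0.1, 3.2]
finger_gap: -0.0003
grasp_force: 6.0
```

>>> move_arm(
  increments=[
    [0.002,0,0,0,0,0],
    [0.003,0,0,0,0,0],
  ],
)

```text
clock: 13.63
eef_pos: [0.6426, -0.0133, 0.17]
tool_rot: [-179.8, 0.5, 1.5]
force: [-20.5, 1.3, 8.5]
finger_gap: -0.0002
grasp_force: 9.8
```

The stop is reached: 20 N with no further travel. I'll back off and check.

>>> move_arm(
  increments=[
    [-0.01,0,0,0,0,0],
    [-0.04,0,-0.005,0,0,0],
    [-0.08,0,-0.02,0,0,0],
    [-0.12,0,-0.04,0,0,0],
    [-0.16,0,-0.06,0,0,0],
    [-0.2,0,-0.08,0,0,0],
    [-0.22,0,-0.08,0,0,0],
    [-0.22,0,-0.08,0,0,0],
  ],
)

```text
clock: 14.3
eef_pos: [0.4232, -0.0205, 0.2519]
tool_rot: [-179.7, -0.2, 1.4]
force: [-1.2, 0.5, -0.6]
finger_gap: 0.0002
grasp_force: 0.0
```

Run:
```python
from h import *
s=sense();print(s['clock'],s['eef_pos'],s['force'])
J,e=capture('scene');Q=cloud('scene',e)
q=Q.reshape(-1,3);q=q[(abs(q[:,1]+.013)<.03)&(q[:,2]>.168)&(q[:,2]<.2)&(q[:,0]>.55)&(q[:,0]<.72)];print('knobM',len(q),q.mean(0),q.max(0))
q=Q.reshape(-1,3);q=q[(abs(q[:,1]+.013)<.03)&(q[:,2]>.09)&(q[:,2]<.12)&(q[:,0]>.47)&(q[:,0]<.54)];print('grip',len(q),q.mean(0),q.min(0),q.max(0))
cv2.imwrite('pics/end.png',cv2.resize(J[110:320,130:360],(657,600)))
```

```text
14.3 [ 0.42315682 -0.02046081  0.25190492] [-1.2023229   0.45160459 -0.60618884]
knobM 101 [ 0.66816663 -0.00968778  0.18654129] [ 6.78953240e-01 -6.80403915e-05  1.93714974e-01]
grip 111 [ 0.50655266 -0.01243568  0.10167443] [ 0.48544189 -0.02307492  0.0901935 ] [ 0.52300976 -0.00532074  0.10906162]
```

View pics/end.png

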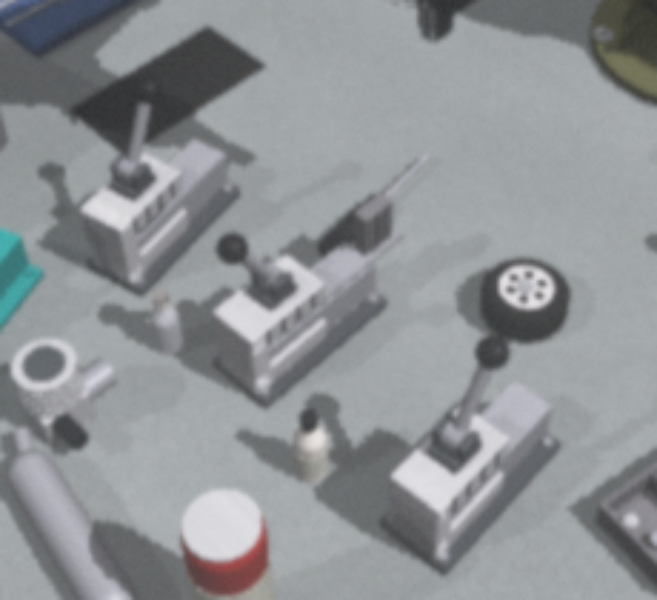

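The middle lever is thrown back: ball at (232,248), measured x about 0.668, where 0.665 is expected. The other two levers are still forward, the feeler is in place with its grip at (375,225), and the bystanders stand where they were.

```bash
python3 -c "
from h import *
print(finish_job())"
```

```text
the job is handed in; nothing more can be done
None
```

The middle caliper binds: the blade met 6.5 N sliding in there. The right one was sound, and the left one was not tried once the middle one clearly dragged. The feeler is left nipped under the middle pad, that lever is fully back against its stop, and the job is handed in at about 14 s.

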